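Set the bench suction selector

TASK

Switch the bench suction to the outlet marked green: push the black-knobbed lever through the gate of the selector box into the slot that the green disc marks, until it stops fully home at the end of that slot. Only push it with the fingertips or the outside of the fingers, without forcing it; never take the lever between the fingers. Leave all the other things on the bench standing where they are.

Things in the scene. Friction and masses are not known exactly. Their poses are not given: they have to be found in the camera images.
- selector: White box fixed to the bench, 170 x 170, with an aluminium gate plate as its top, 110 above the bench; four grey hose stubs (diameter 32) stick 35 out of its +x side. Origin under its middle, z up. Its x runs along the gate's slots, its y along the cross channel.
- gate (a point): Middle of the gate, on the plate's top; axes as selector. Three parallel slots along x, at y = -28, 0 and +28, joined by one cross channel along y at x = 0. All are 16 wide; slots end at x = -29 and +29, the channel at y = -36 and +36. The 12 wide tongues between slots have round noses. Discs lie at x = -46 or +46, y = -28 or +28, in line with an outer slot, past its end. The middle slot has none.
- lever: Steel stick, diameter 10, in the gate, a black ball knob on top. Origin: its pivot, 90 under gate; own z runs up the stick. It tilts along the selector's x and y within the gate (3 play each side), upright at neutral; it cannot lift. It stays where it is left; no spring or click; 2 to 3 N on the knob moves it. It starts in the middle slot, anywhere along it.
- lever_knob (a point): Centre of the black ball knob (diameter 28), 155 up the stick from the pivot; 175 above the bench when upright, up to 16 lower when tilted. It moves about 1.7 times as far as the stick at the plate: about 40 along x to a slot's end, about 45 to 52 along y to an outer slot.
- lever_foot (a point): Point on the stick's axis 90 up from the pivot, at the level of the gate plate. Fully home in an outer slot it lies about 23 from the gate's middle along x and 25 to 31 along y, some 23 from the slot's disc.
- green_disc: Green disc lying on the gate plate, diameter 20, 2 thick, origin under its middle (fixed). It marks the outer slot it lies next to, see gate; which disc marks which of the four outer slots differs from run to run
- red_disc: Red disc lying on the gate plate, diameter 20, 2 thick, origin under its middle (fixed). It marks the outer slot it lies next to, see gate; which disc marks which of the four outer slots differs from run to run
- yellow_disc: Yellow disc lying on the gate plate, diameter 20, 2 thick, origin under its middle (fixed). It marks the outer slot it lies next to, see gate; which disc marks which of the four outer slots differs from run to run
- blue_disc: Blue disc lying on the gate plate, diameter 20, 2 thick, origin under its middle (fixed). It marks the outer slot it lies next to, see gate; which disc marks which of the four outer slots differs from run to run
- dental_model: Leave alone: cream plaster cast of a tooth arch, about 66 x 62 x 33, origin under its middle
- bur_stand: Leave alone: round aluminium stand full of small burs, diameter 54, 47 high, origin under its middle
- resin_jar: Leave alone: amber jar with a white cap, diameter 52, 60 high, origin under its middle
- blue_bin: Leave alone: open blue plastic bin, 170 x 110 x 70, origin under its middle
- mouse: Leave alone: black computer mouse, 105 x 60 x 34, origin under its middle
- brush: Leave alone: small brush lying flat, origin under its middle
- spatula: Leave alone: small spatula 170 long lying flat, origin under its middle

How it is judged (in metres and radians):
At the end, for the whole second after the job is handed in: The lever rests fully home in the slot marked green: the point of the stick at plate level (lever_foot) is within 26.5 mm, seen from above, of the green disc's middle (about 23 mm when it touches the slot's end, so some 3.5 mm is allowed), and every loose thing is within 10 mm of where it stood (horizontal distance between lever_foot and green_disc below 0.0265 m and angular speed of lever below 0.1 rad/s and distance of each of dental_model, bur_stand, resin_jar, blue_bin, mouse, brush, spatula from where it was at the start of the episode below 0.01 m).
It fails at once if the lever is taken between the fingers (x of the grasp point in the frame of lever between -0.01 and 0.01 m and y of the grasp point in the frame of lever between -0.01 and 0.01 m and z of the grasp point in the frame of lever between 0.09 and 0.178 m).
It fails at once if the lever is forced (more than 40 N) (contact force between the fingers and lever above 40 N).
It fails at once if a thing that should be left alone is moved more than 10 mm (distance of any of dental_model, bur_stand, resin_jar, blue_bin, mouse, brush, spatula from where it was at the start of the episode above 0.01 m).
It also fails if it takes over 69 s, if anything falls off the work surface, if the arm or the gripper's body presses on something with over 40 N, if the wrist force passes 120 N, or if a joint passes its speed limit or range.

ROBOT

A 6-joint arm with a two-finger parallel gripper is mounted at the origin on the work surface. World frame = base frame: x ahead of the robot, y to its left, z up, the work surface at z = 0. Lengths are in m, angles in degrees, forces in N, time in s.
With the tool pointing down it reaches from about 0.35 to 0.875 m from the base axis. Payload 4.2 kg.
Tool frame: the origin (TCP) lies on the front face of the gripper's body, between the roots of the fingers; the fingertips stand finger_overhang ahead of it and the grasp point (between the pads) lies 51 mm ahead of it (finger_overhang is the distance from the TCP to the fingertips, in m); z points along the fingers, y is the line along which they close (so a half turn about z gives the same grasp; the last joint's range is limited). The gripper opens to 87 mm and grips with 3 to 60 N. Pads are 19 mm wide; open, the fingers measure 117 mm over their backs; the gripper's body (75 mm by 190 mm) begins 51 mm behind the grasp point.
Start: joints at [79.561, 22.042, 0.453, 0, -68.411, -14.817], TCP at [0.267, 0.565, 0.292] pointing down, gripper open.
Joint ranges: [-179.83, 179.83], [-69.29, 118.12], [-61.27, 80.66], [-181.25, 117.63], [-171.15, -9.14], [-177.46, 177.46]. Speed limits (degrees/s): [159.86, 159.86, 180, 180, 180, 180].

INTERFACE

Orientations are given as a 3x3 rotation matrix whose columns are the frame's x, y, z axes.
In Python, from station import sense, capture, camera_model, finish_job, finger_overhang gives the robot as it stands. The module is installed in compiled form; this text tells all that it offers.
- The arm moves only by the tool jog_arm, never from a script. Its argument "rows" is a list that holds one entry, the list of rows, each a list of 4 numbers: the shift along the tool's x, y, z in m, then the turn about the tool's z in rad. A call has 1 to 20 rows; each row shifts and turns the commanded pose from where the row before left it, along the tool's axes as they then stand; what a row does not reach is not made up. A row lasts 1/8 s, in which the tool goes at most 62.5 mm and 10.7 degrees, less where a joint would pass 70% of its speed; a pose out of reach is approached as far as the arm can. A call is refused whole if a number of a shift passes 0.0625 or a number of a turn 0.188, either way. A call with a gripper value outside its range is refused whole. "claw" is the opening, from 0 (shut) to 1 (fully open), set as the call begins (left out, the last holds). The fingers move at their own pace and stop on an object; the grip force is fixed at half the most. Time passes only in rows, so rows that do not move let the fingers close. It gives the time, the measured TCP pose, the force, the opening and the grip force at its end, in the units of the state.
- sense(): the state, without advancing time (a new reading comes with each control period).
- capture(name): name is "scene" or "side" or "wrist"; returns the picture (400x640x3 uint8, red, green, blue); there is no depth.
- camera_model(name): a dict with "fovy" (degrees; the focal length in pixels is half the picture's height over the tangent of half this angle, whatever the lens; pixels are square), "cx", "cy" (the principal point, pixels), "k1" (the pictures are not rectified: a ray, as slopes to the right and down, at radius r is drawn at 1 + k1 r^2 times it, then the intrinsics apply), "eye" and "rotation" of the camera in the world. Camera axes: x right, y down, z forward; pixel columns grow to the right and rows downward; lengths in m; the calibration is good to about 2 mm. A picture is of the moment at which its call begins: read the wrist's pose just before it. camera_model takes no time and is no camera call; for the wrist camera it gives the pose at the moment of the call.
- finish_job(): hands the job in; it is judged then, once.
The state is a dict: "time_s": time; "joints": joint angles; "joint_velocities": joint speeds; "effort": joint torques, N m; "tcp_pos": TCP position; "ee_rot": TCP orientation; "wrist_force": force on the tool from outside, world axes, zero at the start; "moment": the same for the moment, N m; "gripper_width": opening from 0.0 (shut) to 1.0 (fully open); "gripper_force": force on a finger pad.
Only numpy, scipy, OpenCV 4.12 (cv2) and the standard library are available. Lean on these libraries where they do the work, as an engineer would, in place of code of your own. Each camera call takes 0.05 s, during which the arm holds its last target. There are 200 camera calls.

## Working session

There is one attempt and no reset: what is moved stays moved. The work goes in short steps, Python scripts to look and compute and a tool call to move; the robot and the scene stay as the last step left them, time stands still between calls to the robot, and variables do not carry over. Pictures are saved under pics/ and viewed, at most 10 in all, crops included, and the job is handed in when it is done.

Besides the shell and the picture viewer there is one more tool, called after ">>>" as a command line: name --argument value ..., lists and objects as JSON in quotes. jog_arm: Moves the arm, as the interface text tells. Its arguments: {"type":"object","properties":{"rows":{"type":"array"},"claw":{"type":"number"}},"required":["rows"]}

```bash
mkdir -p pics
python3 - <<'E'
from station import *
import cv2
s=sense();print(s['time_s'],s['tcp_pos'],s['ee_rot'],finger_overhang,s['gripper_width'])
for n in("scene","side","wrist"):
    m=camera_model(n);print(n,m)
    cv2.imwrite(f"pics/{n}0.png",capture(n)[:,:,::-1])
E
```

```text
0.0 [0.26642193 0.5648752  0.29117264] [[ 9.04340723e-01 -4.26810422e-01 -8.48487536e-04]
 [-4.26811258e-01 -9.04338548e-01 -1.98521556e-03]
 [ 7.99907041e-05  2.15745531e-03 -9.99997669e-01]] 0.0697 0.9978451271727051
scene {'fovy': 46.192150785646966, 'cx': 321.6594273987014, 'cy': 202.72698523028714, 'k1': -0.026085008237745462, 'eye': array([1.09985428, 0.77555695, 1.2385563 ]), 'rotation': array([[-0.82519897,  0.42208299, -0.37535664],
       [ 0.56450914,  0.63908908, -0.52239312],
       [ 0.01939308, -0.64297052, -0.76564536]])}
side {'fovy': 50.47678073409196, 'cx': 320.446387948914, 'cy': 205.9341202106972, 'k1': -0.0538830476473953, 'eye': array([-0.46415965, -1.0290325 ,  0.94557375]), 'rotation': array([[ 0.70501069, -0.35347215,  0.61483116],
       [-0.70912392, -0.338932  ,  0.61827855],
       [-0.0101583 , -0.87188447, -0.48960624]])}
wrist {'fovy': 67.56183011717634, 'cx': 317.3305019873837, 'cy': 190.89984894782077, 'k1': 0.0013907574295145323, 'eye': array([0.33294374, 0.53315333, 0.3830388 ]), 'rotation': array([[-0.42624482, -0.87088548, -0.24469132],
       [-0.90460471,  0.41106554,  0.11276275],
       [ 0.00238073,  0.26941346, -0.96302166]])}
```

View pics/scene0.png

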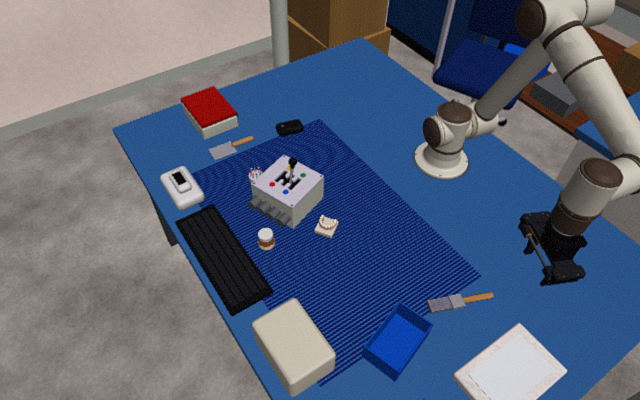

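View pics/side0.png

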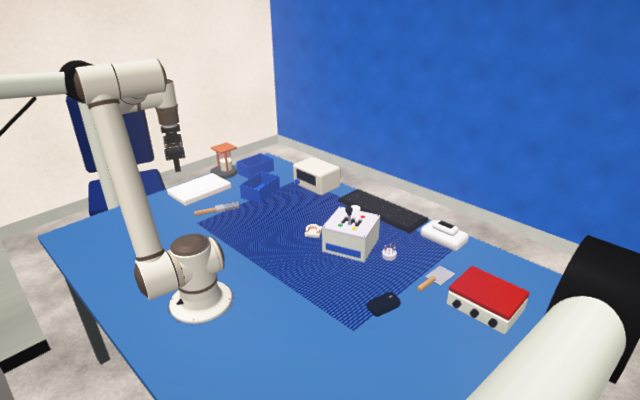

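The selector stands at about (288,185) in the scene view and (352,230) in the side view. I'll enlarge both.

Run:
```python
import cv2
a=cv2.imread("pics/scene0.png")[145:235,240:340];b=cv2.imread("pics/side0.png")[195:270,305:405]
cv2.imwrite("pics/c1.png",cv2.resize(a,None,fx=6,fy=6,interpolation=cv2.INTER_CUBIC))
cv2.imwrite("pics/c2.png",cv2.resize(b,None,fx=6,fy=6,interpolation=cv2.INTER_CUBIC))
```

```text
(no output)
```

View pics/c1.png

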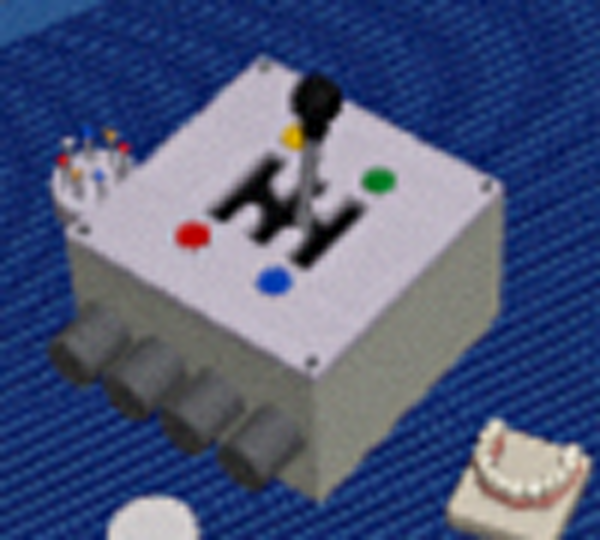

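View pics/c2.png

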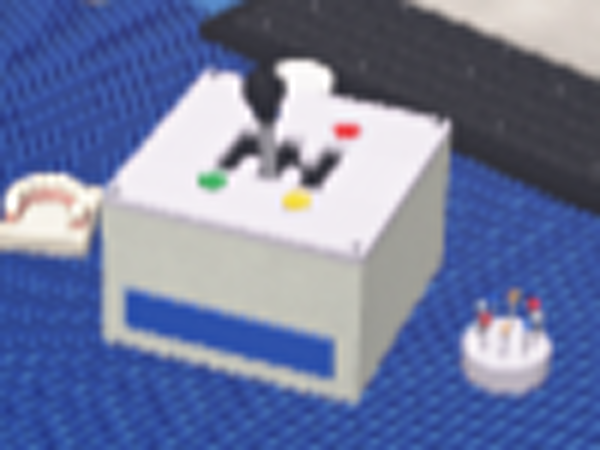

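Scene crop (x6, offset 240,145): discs yellow (293,137), green (379,181), red (193,236), blue (274,281); knob (317,101). Hoses are at the lower left, on the red/blue side, so that is +x. Side crop (offset 305,195): green (212,181), yellow (297,201), red (347,131), knob (265,88).

```bash
cat > h.py <<'E'
import numpy as np, cv2
from station import *
def ray(m,u,v):
    f=200/np.tan(np.radians(m['fovy'])/2)
    K=np.array([[f,0,m['cx']],[0,f,m['cy']],[0,0,1]])
    p=cv2.undistortPoints(np.array([[[u,v]]],float),K,np.array([m['k1'],0,0,0]))[0,0]
    return np.array(m['eye']),np.array(m['rotation'])@np.array([p[0],p[1],1])
def onz(m,u,v,z):
    e,d=ray(m,u,v); return e+d*(z-e[2])/d[2]
def tri(rs):
    A=0;b=0
    for e,d in rs:
        d=d/np.linalg.norm(d);P=np.eye(3)-np.outer(d,d);A=A+P;b=b+P@e
    return np.linalg.solve(A,b)
def proj(m,p):
    f=200/np.tan(np.radians(m['fovy'])/2)
    q=np.array(m['rotation']).T@(np.array(p)-m['eye']);x=q[:2]/q[2];x=x*(1+m['k1']*(x@x))
    return x*f+[m['cx'],m['cy']]
E
python3 - <<'E'
from h import *
np.set_printoptions(precision=4,suppress=True)
ms,md=camera_model('scene'),camera_model('side')
S=lambda x,y:((x+.5)/6-.5+240,(y+.5)/6-.5+145)
D=lambda x,y:((x+.5)/6-.5+305,(y+.5)/6-.5+195)
a={k:onz(ms,*S(*v),.112) for k,v in dict(yel=(293,137),grn=(379,181),red=(193,236),blu=(274,281)).items()}
b={k:onz(md,*D(*v),.112) for k,v in dict(yel=(297,201),grn=(212,181),red=(347,131)).items()}
print(a,b)
for k in b: print(k,tri([ray(ms,*S(*dict(yel=(293,137),grn=(379,181),red=(193,236))[k])),ray(md,*D(*dict(yel=(297,201),grn=(212,181),red=(347,131))[k]))]))
c=sum(a.values())/4
x=a['blu']-a['grn']+a['red']-a['yel'];y=a['grn']-a['yel']+a['blu']-a['red']
print(c,np.degrees(np.arctan2(x[1],x[0])),np.degrees(np.arctan2(y[1],y[0])),np.linalg.norm(x)/2,np.linalg.norm(y)/2)
k=tri([ray(ms,*S(317,101)),ray(md,*D(265,88))]);print('knob',k)
print(np.hypot(*c[:2]))
for n,u,v,z in[('jar',265,232,.06),('cast',327,222,.03),('bur',255,173,.047),('mouse',289,128,.03)]:print(n,onz(ms,u,v,z))
E
```

```text
{'yel': array([ 0.5533, -0.1816,  0.112 ]), 'grn': array([ 0.5316, -0.127 ,  0.112 ]), 'red': array([ 0.6376, -0.1479,  0.112 ]), 'blu': array([ 0.618 , -0.0962,  0.112 ])} {'yel': array([ 0.5504, -0.1824,  0.112 ]), 'grn': array([ 0.5314, -0.1293,  0.112 ]), 'red': array([ 0.6359, -0.1506,  0.112 ])}
yel [ 0.5523 -0.1818  0.111 ]
grn [ 0.5317 -0.1282  0.1112]
red [ 0.6372 -0.1492  0.1107]
[ 0.5851 -0.1382  0.112 ] 20.702213820933306 111.20461975328679 0.09126821902666923 0.05700327246621559
knob [ 0.5588 -0.1459  0.1734]
0.6012135852419859
jar [ 0.7364 -0.0276  0.06  ]
cast [0.5391 0.0282 0.03  ]
bur [ 0.6335 -0.2778  0.047 ]
mouse [ 0.3993 -0.4315  0.03  ]
```

Scene and side agree. Gate middle is about (0.5845,-0.139), yaw about 21°. Green is at gate (-46,+28) and the knob is at about (-27,+2). Plan: shut the fingers and turn the tool so that tool x = -gate y and tool y = -gate x. Then push +x, +y, -x.

>>> jog_arm --rows '[[[0, 0, 0, 0.153], [0, 0, 0, 0.153], [0, 0, 0, 0.153], [0, 0, 0, 0.153], [0, 0, 0, 0.153], [0.03, 0.002, 0, 0], [0.046, 0.002, 0, 0], [0.046, 0.002, 0, 0], [0.046, 0.002, 0, 0], [0.046, 0.002, 0, 0], [0.046, 0.002, 0, 0], [0.046, 0.002, 0, 0], [0.046, 0.002, 0, 0], [0.046, 0.002, 0, 0], [0.046, 0.002, 0, 0], [0.046, 0.002, 0, 0], [0.046, 0.002, 0, 0], [0.046, 0.002, 0, 0], [0.046, 0.002, 0, 0], [0.046, 0.002, 0, 0]]]' --claw 0

```text
time_s: 2.65
tcp_pos: [0.4793, -0.0766, 0.2922]
ee_rot: [[0.357, -0.934, -0.0], [-0.934, -0.357, 0.0], [-0.0, 0.0, -1.0]]
wrist_force: [1.1, 0.7, 0.5]
gripper_width: 0.003
gripper_force: 0.0
```

```bash
cat >> h.py <<'E'
C=np.array([.5845,-.139]);yaw=np.radians(21.0)
R=np.array([[np.cos(yaw),-np.sin(yaw)],[np.sin(yaw),np.cos(yaw)]])
def st():
    s=sense();r=s['ee_rot'];g=R.T@(s['tcp_pos'][:2]-C)
    print('t',round(s['time_s'],2),'gate xy mm',np.round(g*1e3,1),'tipz',round(s['tcp_pos'][2]-finger_overhang,4),'toolx yaw',round(np.degrees(np.arctan2(r[1,0],r[0,0])),2),'F',np.round(s['wrist_force'],1),'w',round(s['gripper_width'],3),'j',np.round(s['joints'],0))
E
python3 -c "
from h import *
st();print(sense()['ee_rot'][:,2])
m=camera_model('wrist');cv2.imwrite('pics/w1.png',capture('wrist')[:,:,::-1])
for p in ([0,0],[-46,28],[-46,-28],[46,28],[46,-28]):
  print(p,proj(m,np.r_[C+R@np.array(p)/1e3,.112]))"
```

```text
t 2.65 gate xy mm [-75.8  96. ] tipz 0.2225 toolx yaw -69.09 F [1.1 0.7 0.5] w 0.003 j [ 10.   8. -19.  -0. -63.  11.]
[-7.29062313e-05  1.41804164e-04 -9.99999987e-01]
[0, 0] [228.00543363  80.76855305]
[-46, 28] [282.81141374 114.49137124]
[-46, -28] [280.64395612  44.90426889]
[46, 28] [178.36234623 114.57219975]
[46, -28] [169.82167758  44.95959303]
```

View pics/w1.png

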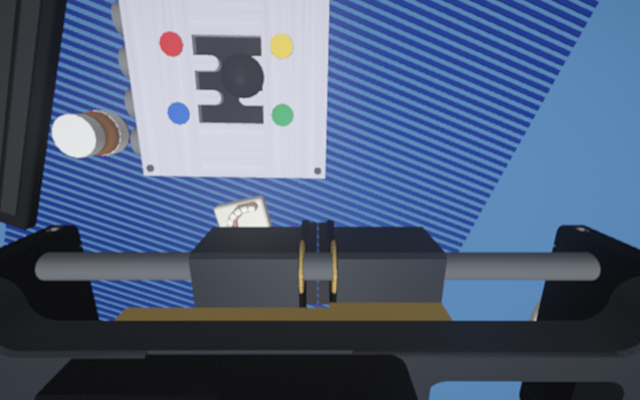

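The wrist view puts the discs within about 2 px of prediction (green at (283,115), blue at (178,113)), so the gate frame is good. The knob is at (242,76). I'll move to the start of the push.

>>> jog_arm --rows '[[[0.03, 0, 0, 0], [0.035, 0, 0, 0], [0.031, 0.001, 0.01, 0], [0, 0, 0.035, 0], [0, 0, 0.032, 0], [0, 0, 0, 0]]]'

```text
time_s: 3.45
tcp_pos: [0.5109, -0.165, 0.2127]
ee_rot: [[0.356, -0.934, -0.007], [-0.934, -0.356, 0.001], [-0.003, 0.006, -1.0]]
wrist_force: [0.2, -0.6, 1.0]
gripper_width: 0.006
gripper_force: 0.0
```

```bash
python3 -c "
from h import *
st()
m=camera_model('wrist');cv2.imwrite('pics/w2.png',capture('wrist')[:,:,::-1])
for z in (.17,.172): 
  for p in ([-27,0],[-20,0],[0,0],[-27,14],[-27,-14]): print(p,proj(m,np.r_[C+R@np.array(p)/1e3,z]))"
```

```text
t 3.45 gate xy mm [-78.    2.1] tipz 0.143 toolx yaw -69.12 F [ 0.2 -0.6  1. ] w 0.006 j [ -1.  18. -18.  -0. -54.  21.]
[-27, 0] [213.11375906 257.66408032]
[-20, 0] [198.98478154 257.73198684]
[0, 0] [158.55958478 257.92854477]
[-27, 14] [215.75450373 282.44137988]
[-27, -14] [210.33216227 231.58698399]
[-27, 0] [211.77196491 259.65013091]
[-20, 0] [197.45684056 259.71963546]
[0, 0] [156.49811985 259.92089947]
[-27, 14] [214.48024843 284.69460239]
[-27, -14] [208.91729458 233.27425052]
```

View pics/w2.png

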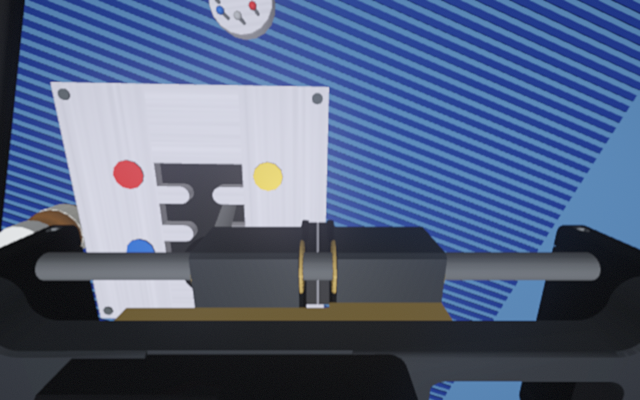

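The knob is hidden behind the gripper body here, as expected. Now I push along +x, slowly, to just short of the channel.

>>> jog_arm --rows '[[[0, -0.005, 0, 0], [0, -0.005, 0, 0], [0, -0.004, 0, 0], [0, -0.004, 0, 0], [0, -0.004, 0, 0], [0, -0.004, 0, 0], [0, -0.004, 0, 0], [0, -0.004, 0, 0], [0, -0.003, 0, 0], [0, -0.003, 0, 0], [0, -0.003, 0, 0], [0, -0.003, 0, 0], [0, 0, 0, 0]]]'

```text
time_s: 5.12
tcp_pos: [0.5558, -0.1485, 0.2152]
ee_rot: [[0.357, -0.934, 0.0], [-0.934, -0.357, 0.0], [0.0, -0.0, -1.0]]
wrist_force: [-1.9, -1.0, 2.3]
gripper_width: 0.005
gripper_force: 1.1
```

```bash
python3 -c "
from h import *
st()
m=camera_model('scene');im=capture('scene')[145:235,240:340,::-1]
cv2.imwrite('pics/s3.png',cv2.resize(im,None,fx=6,fy=6,interpolation=cv2.INTER_CUBIC))
for p in ([-10,0],[0,0],[10,0],[0,10]):
  q=proj(m,np.r_[C+R@np.array(p)/1e3,.175]);print(p,(q-[240,145]+.5)*6-.5)"
```

```text
t 5.12 gate xy mm [-30.2   1.4] tipz 0.1455 toolx yaw -69.08 F [-1.9 -1.   2.3] w 0.005 j [  1.  21. -13.  -0. -56.  20.]
[-10, 0] [292.54776169 114.14077297]
[0, 0] [281.06651816 125.08988509]
[10, 0] [269.50221827 136.11891789]
[0, 10] [296.17335518 133.00372973]
```

View pics/s3.png

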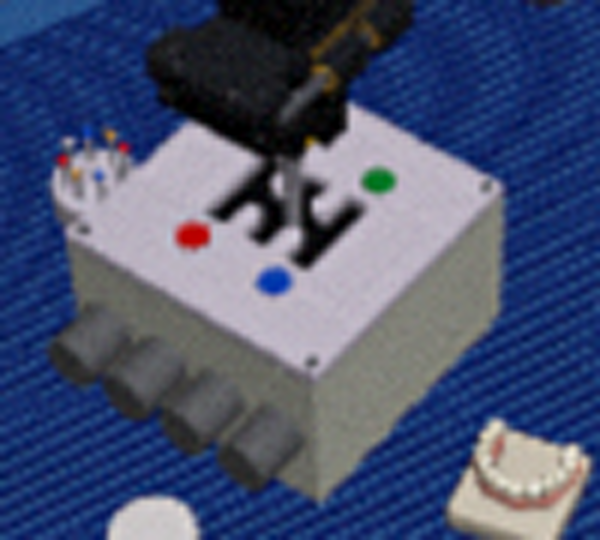

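The gripper hides the knob, but the stick shows from (288,160) down to about (293,222). I'll compare that with predictions for several tilts.

```bash
python3 -c "
from h import *
m=camera_model('scene')
for kx in (-16,-12,-8,-4,0,4):
  o=[]
  for s in (85,90,125):
    t=np.arcsin(kx/155); p=[s*np.sin(t)/1e3,0]; q=proj(m,np.r_[C+R@np.array(p),.02+s*np.cos(t)/1e3]);o.append(np.round((q-[240,145]+.5)*6-.5))
  print(kx,*o)"
```

```text
-16 [296. 206.] [296. 199.] [298. 151.]
-12 [293. 208.] [293. 202.] [294. 154.]
-8 [291. 210.] [291. 204.] [290. 158.]
-4 [288. 213.] [288. 206.] [287. 161.]
0 [286. 215.] [286. 209.] [283. 164.]
4 [283. 218.] [283. 211.] [280. 168.]
```

Consistent with knob x of about -2, which also matches the contact geometry. I'll retreat, go round to the -y side and stop short of the knob.

>>> jog_arm --rows '[[[0, 0.01, 0, 0], [0, 0.012, 0, 0], [0.02, 0, 0, 0], [0.025, 0, 0, 0], [0, -0.02, 0, 0], [0, -0.022, 0, 0], [0, -0.009, 0, 0], [0, 0, 0, 0], [0, 0, 0, 0]]]'

```text
time_s: 6.3
tcp_pos: [0.598, -0.1807, 0.2151]
ee_rot: [[0.357, -0.934, -0.001], [-0.934, -0.357, 0.0], [-0.0, 0.001, -1.0]]
wrist_force: [0.1, -1.0, 0.0]
gripper_width: 0.008
gripper_force: 0.0
```

```bash
python3 -c "
from h import *
st()"
```

```text
t 6.3 gate xy mm [ -2.3 -43.8] tipz 0.1454 toolx yaw -69.11 F [ 0.1 -1.   0. ] w 0.008 j [ -2.  26.  -6.  -0. -59.  23.]
```

>>> jog_arm --rows '[[[-0.005, 0, 0, 0], [-0.005, 0, 0, 0], [-0.004, 0, 0, 0], [-0.004, 0, 0, 0], [-0.004, 0, 0, 0], [-0.004, 0, 0, 0], [-0.004, 0, 0, 0], [-0.003, 0, 0, 0], [-0.003, 0, 0, 0], [0, 0, 0, 0]]]'

```text
time_s: 7.55
tcp_pos: [0.5858, -0.1464, 0.2153]
ee_rot: [[0.357, -0.934, 0.0], [-0.934, -0.357, 0.0], [-0.0, -0.0, -1.0]]
wrist_force: [0.4, -1.9, 1.2]
gripper_width: 0.005
gripper_force: 0.5
```

>>> jog_arm --rows '[[[-0.003, 0, 0, 0], [-0.003, 0, 0, 0], [-0.003, 0, 0, 0], [0, 0, 0, 0]]]'

```text
time_s: 8.05
tcp_pos: [0.582, -0.1379, 0.2149]
ee_rot: [[0.357, -0.934, -0.002], [-0.934, -0.357, 0.001], [-0.001, 0.001, -1.0]]
wrist_force: [0.7, -1.2, -0.2]
gripper_width: 0.002
gripper_force: 0.6
```

Forces are low, so it is moving freely along the channel. I'll continue.

>>> jog_arm --rows '[[[-0.003, 0, 0, 0], [-0.003, 0, 0, 0], [-0.003, 0, 0, 0], [-0.003, 0, 0, 0], [0, 0, 0, 0]]]'

```text
time_s: 8.68
tcp_pos: [0.5779, -0.1268, 0.2152]
ee_rot: [[0.357, -0.934, -0.001], [-0.934, -0.357, 0.0], [-0.001, 0.001, -1.0]]
wrist_force: [-0.5, -0.9, -0.8]
gripper_width: 0.003
gripper_force: 0.5
```

>>> jog_arm --rows '[[[-0.003, 0, 0, 0], [-0.003, 0, 0, 0], [-0.003, 0, 0, 0], [-0.001, 0, 0, 0], [0, 0, 0, 0]]]'

```text
time_s: 9.3
tcp_pos: [0.5747, -0.1176, 0.2153]
ee_rot: [[0.357, -0.934, 0.0], [-0.934, -0.357, 0.0], [-0.0, -0.0, -1.0]]
wrist_force: [-0.5, -2.4, -0.2]
gripper_width: 0.008
gripper_force: 0.7
```

```bash
python3 -c "
from h import *
st()
m=camera_model('scene');im=capture('scene')[145:235,240:340,::-1]
cv2.imwrite('pics/s4.png',cv2.resize(im,None,fx=6,fy=6,interpolation=cv2.INTER_CUBIC))
for ky in (35,40,45,50):
  p=[0,ky/1e3];q=proj(m,np.r_[C+R@np.array(p),.02+np.sqrt(155**2-ky**2)/1e3]);f=proj(m,np.r_[C+R@np.array([0,ky*90/155e3]),.11]);print(ky,(q-[240,145]+.5)*6-.5,(f-[240,145]+.5)*6-.5)"
```

```text
t 9.3 gate xy mm [-1.5 23.5] tipz 0.1456 toolx yaw -69.08 F [-0.5 -2.4 -0.2] w 0.008 j [  4.  22. -11.  -0. -57.  17.]
35 [334.44237654 158.26915131] [315.38917265 224.9044608 ]
40 [342.1512487  163.93665116] [319.66983728 227.2026846 ]
45 [349.87550356 169.84673754] [323.95633897 229.50404673]
50 [357.61317723 176.00497371] [328.24868763 231.80855255]
```

View pics/s4.png

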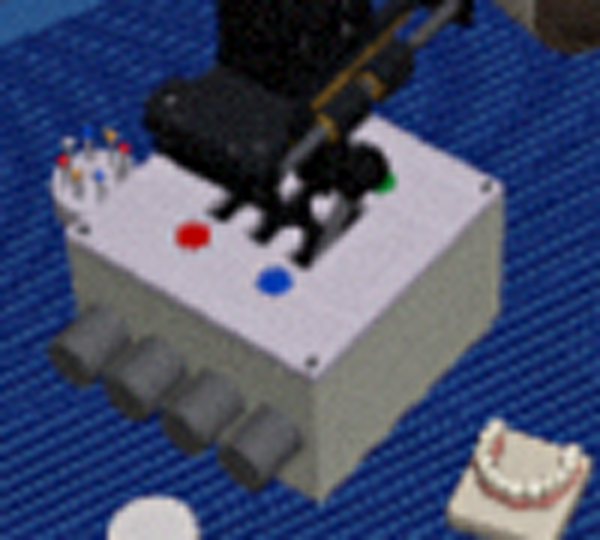

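Knob at (362,167), which is gate (-6,+49): in line with the green slot. I'll go round to its +x side.

>>> jog_arm --rows '[[[0.008, 0, 0, 0], [0.008, 0, 0, 0], [0, -0.02, 0, 0], [0, -0.022, 0, 0], [-0.02, 0, 0, 0], [-0.02, 0, 0, 0], [0, 0, 0, 0], [0, 0, 0, 0]]]'

```text
time_s: 10.35
tcp_pos: [0.6051, -0.0801, 0.2157]
ee_rot: [[0.358, -0.934, 0.001], [-0.934, -0.358, -0.0], [0.0, -0.0, -1.0]]
wrist_force: [0.8, 0.1, 0.4]
gripper_width: 0.005
gripper_force: 0.0
```

```bash
python3 -c "
from h import *
st()"
```

```text
t 10.35 gate xy mm [40.3 47.6] tipz 0.146 toolx yaw -69.05 F [0.8 0.1 0.4] w 0.005 j [  8.  24.  -8.   0. -58.  13.]
```

>>> jog_arm --rows '[[[0, 0.006, 0.002, 0], [0, 0.006, 0.002, 0], [0, 0.004, 0, 0], [0, 0.004, 0, 0], [0, 0.004, 0, 0], [0, 0.004, 0, 0], [0, 0.004, 0, 0], [0, 0.003, 0, 0], [0, 0.003, 0, 0], [0, 0, 0, 0]]]'

```text
time_s: 11.6
tcp_pos: [0.5696, -0.094, 0.2112]
ee_rot: [[0.357, -0.934, -0.0], [-0.934, -0.357, -0.0], [-0.0, 0.0, -1.0]]
wrist_force: [1.7, 0.4, -0.9]
gripper_width: 0.004
gripper_force: 0.6
```

>>> jog_arm --rows '[[[0, 0.002, 0, 0], [0, 0.002, 0, 0], [0, 0.002, 0, 0], [0, 0.002, 0, 0], [0, 0, 0, 0]]]'

```text
time_s: 12.22
tcp_pos: [0.5622, -0.0969, 0.2113]
ee_rot: [[0.357, -0.934, -0.0], [-0.934, -0.357, -0.0], [0.0, 0.0, -1.0]]
wrist_force: [2.2, 0.5, -0.5]
gripper_width: 0.007
gripper_force: 0.7
```

```bash
python3 -c "
from h import *
st()"
```

```text
t 12.22 gate xy mm [-5.7 47.3] tipz 0.1416 toolx yaw -69.09 F [ 2.2  0.5 -0.5] w 0.007 j [  6.  21. -14.   0. -55.  14.]
```

Sliding freely at about 2 N. The end should come near TCP x of -11, so I'll use 1 mm steps.

>>> jog_arm --rows '[[[0, 0.001, 0, 0], [0, 0.001, 0, 0], [0, 0.001, 0, 0], [0, 0, 0, 0]]]'

```text
time_s: 12.72
tcp_pos: [0.5596, -0.0979, 0.2113]
ee_rot: [[0.357, -0.934, -0.0], [-0.934, -0.357, -0.0], [0.0, 0.0, -1.0]]
wrist_force: [2.0, 0.5, 0.4]
gripper_width: 0.006
gripper_force: 0.8
```

>>> jog_arm --rows '[[[0, 0.001, 0, 0], [0, 0, 0, 0]]]'

```text
time_s: 12.98
tcp_pos: [0.5586, -0.0982, 0.2112]
ee_rot: [[0.357, -0.934, -0.0], [-0.934, -0.357, -0.0], [-0.0, 0.0, -1.0]]
wrist_force: [2.0, 0.4, -1.9]
gripper_width: 0.005
gripper_force: 0.8
```

>>> jog_arm --rows '[[[0, 0.001, 0, 0], [0, 0, 0, 0]]]'

```text
time_s: 13.22
tcp_pos: [0.5577, -0.0986, 0.2112]
ee_rot: [[0.357, -0.934, -0.0], [-0.934, -0.357, -0.0], [-0.0, 0.0, -1.0]]
wrist_force: [2.8, 0.0, -1.1]
gripper_width: 0.005
gripper_force: 0.8
```

>>> jog_arm --rows '[[[0, 0.001, 0, 0], [0, 0, 0, 0]]]'

```text
time_s: 13.48
tcp_pos: [0.5568, -0.099, 0.2113]
ee_rot: [[0.357, -0.934, -0.0], [-0.934, -0.357, -0.0], [0.0, 0.0, -1.0]]
wrist_force: [1.8, 0.4, -1.1]
gripper_width: 0.005
gripper_force: 0.8
```

>>> jog_arm --rows '[[[0, 0.0005, 0, 0], [0, 0, 0, 0]]]'

```text
time_s: 13.72
tcp_pos: [0.5563, -0.0991, 0.2113]
ee_rot: [[0.357, -0.934, 0.0], [-0.934, -0.357, -0.0], [0.0, -0.0, -1.0]]
wrist_force: [3.5, 0.4, -1.1]
gripper_width: 0.005
gripper_force: 0.8
```

>>> jog_arm --rows '[[[0, 0.0005, 0, 0], [0, 0, 0, 0]]]'

```text
time_s: 13.98
tcp_pos: [0.5559, -0.0993, 0.2113]
ee_rot: [[0.357, -0.934, 0.0], [-0.934, -0.357, 0.0], [-0.0, -0.0, -1.0]]
wrist_force: [2.0, 0.7, -0.8]
gripper_width: 0.007
gripper_force: 0.8
```

>>> jog_arm --rows '[[[0, 0.0005, 0, 0], [0, 0, 0, 0]]]'

```text
time_s: 14.22
tcp_pos: [0.5555, -0.0994, 0.2113]
ee_rot: [[0.357, -0.934, 0.0], [-0.934, -0.357, 0.0], [0.0, -0.0, -1.0]]
wrist_force: [2.6, 1.0, -1.3]
gripper_width: 0.005
gripper_force: 1.0
```

>>> jog_arm --rows '[[[0, 0.0005, 0, 0], [0, 0, 0, 0]]]'

```text
time_s: 14.48
tcp_pos: [0.5552, -0.0996, 0.2113]
ee_rot: [[0.357, -0.934, 0.001], [-0.934, -0.357, 0.0], [0.0, -0.001, -1.0]]
wrist_force: [2.6, 1.5, -1.9]
gripper_width: 0.006
gripper_force: 1.3
```

>>> jog_arm --rows '[[[0, 0.0005, 0, 0], [0, 0, 0, 0]]]'

```text
time_s: 14.72
tcp_pos: [0.5549, -0.0997, 0.2113]
ee_rot: [[0.357, -0.934, 0.001], [-0.934, -0.357, 0.0], [0.0, -0.001, -1.0]]
wrist_force: [3.5, 0.9, -2.2]
gripper_width: 0.006
gripper_force: 1.8
```

The pad force is rising and the arm lags its steps, so the stop is near. A couple more steps.

>>> jog_arm --rows '[[[0, 0.0005, 0, 0], [0, 0, 0, 0]]]'

```text
time_s: 14.98
tcp_pos: [0.5546, -0.0998, 0.2113]
ee_rot: [[0.357, -0.934, 0.002], [-0.934, -0.357, 0.0], [0.0, -0.002, -1.0]]
wrist_force: [5.0, 2.1, -2.2]
gripper_width: 0.006
gripper_force: 2.3
```

>>> jog_arm --rows '[[[0, 0.0005, 0, 0], [0, 0, 0, 0]]]'

```text
time_s: 15.22
tcp_pos: [0.5544, -0.0999, 0.2114]
ee_rot: [[0.357, -0.934, 0.003], [-0.934, -0.357, 0.0], [0.001, -0.003, -1.0]]
wrist_force: [5.2, 2.0, -2.5]
gripper_width: 0.004
gripper_force: 2.6
```

>>> jog_arm --rows '[[[0, 0.0005, 0, 0], [0, 0, 0, 0]]]'

```text
time_s: 15.48
tcp_pos: [0.5543, -0.0999, 0.2114]
ee_rot: [[0.357, -0.934, 0.003], [-0.934, -0.357, 0.001], [0.001, -0.003, -1.0]]
wrist_force: [6.8, 1.4, -3.3]
gripper_width: 0.002
gripper_force: 2.9
```

The lever is at its stop, with the force at 7 N and the arm stalled. I'll back off along +x and raise the tool, then check.

>>> jog_arm --rows '[[[0, -0.004, 0, 0], [0, -0.015, 0, 0], [0, -0.02, 0, 0], [0, 0, -0.04, 0], [0, 0, -0.05, 0], [-0.05, 0, 0, 0], [-0.05, 0, 0, 0], [-0.03, 0, 0, 0], [0, 0, 0, 0], [0, 0, 0, 0]]]'

```text
time_s: 16.73
tcp_pos: [0.5433, 0.0348, 0.3012]
ee_rot: [[0.357, -0.934, -0.001], [-0.934, -0.357, -0.001], [0.0, 0.001, -1.0]]
wrist_force: [0.1, 0.1, 0.4]
gripper_width: 0.005
gripper_force: 0.0
```

```bash
python3 -c "
from h import *
st()
m=camera_model('wrist');im=capture('wrist')[:,:,::-1]
cv2.imwrite('pics/w5.png',im)
for p in ([-23,25],[-23,28],[-23,31],[-19,28],[-46,28]):
  p=np.array(p);pr=lambda p,z:np.round(proj(m,np.r_[C+R@p/1e3,z]),1)
  k=p*155/90/np.sqrt(1+(p@p)/90**2)*np.sqrt(1+(p@p)/90**2)
  print(p,'foot/knob/disc',pr(p,.02+np.sqrt(90**2-p@p)/1e3),pr(k,.02+np.sqrt(155**2-k@k)/1e3),pr(p,.112))"
```

```text
t 16.73 gate xy mm [ 23.8 177. ] tipz 0.2315 toolx yaw -69.08 F [0.1 0.1 0.4] w 0.005 j [ 21.  14. -10.   0. -66.   0.]
[-23  25] foot/knob/disc [370.5  13.5] [408.7  16.5] [372.3  10.3]
[-23  28] foot/knob/disc [370.2  17.7] [407.4  25.5] [372.1  14.4]
[-23  31] foot/knob/disc [369.8  21.9] [406.   34.3] [372.   18.4]
[-19  28] foot/knob/disc [365.7  17.4] [398.1  24.8] [367.4  14.4]
[-46  28] foot/knob/disc [393.7  21. ] [453.2  31.6] [399.6  14.3]
```

View pics/w5.png

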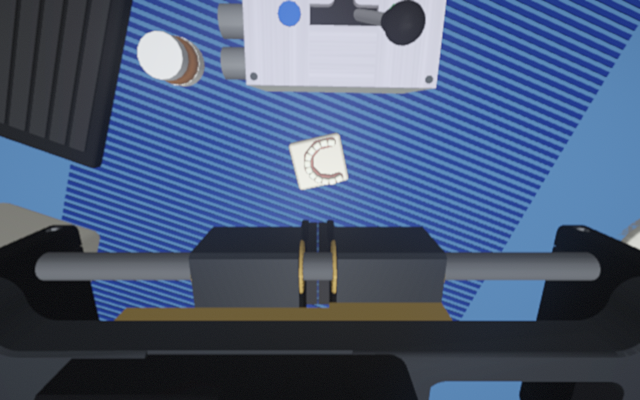

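The knob is at (404,22), close to the home prediction of (407,25). I'll confirm from the scene camera as well.

```bash
python3 -c "
from h import *
m=camera_model('scene');w=camera_model('wrist');im=capture('scene')[145:235,240:340,::-1]
cv2.imwrite('pics/s6.png',cv2.resize(im,None,fx=6,fy=6,interpolation=cv2.INTER_CUBIC))
print('blue wrist',proj(w,np.r_[C+R@np.array([.046,.028]),.112]))
for p in ([-23,25],[-23,28],[-19,25],[-19,28]):
  k=np.array(p)*155/90;q=proj(m,np.r_[C+R@k/1e3,.02+np.sqrt(155**2-k@k)/1e3]);print(p,(q-[240,145]+.5)*6-.5)
q=proj(m,np.r_[C+R@np.array([.046,.028]),.112]);print('blue',(q-[240,145]+.5)*6-.5)"
```

```text
blue wrist [289.56916915  14.83530086]
[-23, 25] [391.33630224 130.78161024]
[-23, 28] [399.21087089 137.00660869]
[-19, 25] [383.69636693 136.03667479]
[-19, 28] [391.5941413  142.25849965]
blue [274.85500283 280.30406952]
```

View pics/s6.png

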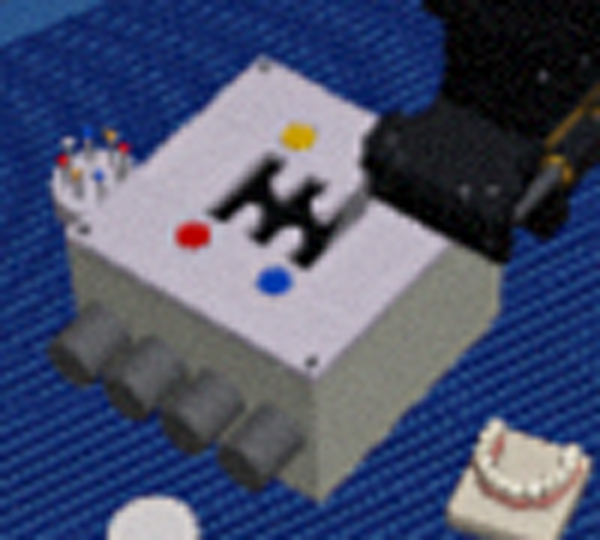

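The gripper hides the knob in this last picture. I'll measure it by code in the wrist image already taken.

```bash
python3 -c "
from h import *
from scipy.optimize import least_squares
im=cv2.imread('pics/w5.png',0)[0:60,340:440]
g=cv2.resize(im,None,fx=4,fy=4,interpolation=cv2.INTER_CUBIC)
c=cv2.HoughCircles(cv2.GaussianBlur(g,(5,5),1),cv2.HOUGH_GRADIENT,1,100,param1=100,param2=15,minRadius=60,maxRadius=120)[0,0]
uv=(c[:2]+.5)/4-.5+[340,0];print(uv,c[2]/4)
m=camera_model('wrist')
def e(p):
  k=p*155/90;return proj(m,np.r_[C+R@k/1e3,.02+np.sqrt(155**2-k@k)/1e3])-uv
p=least_squares(e,[-22.,27.]).x;print('foot',p,'to disc',np.hypot(*(p-[-46,28])))"
```

```text
[399.25  19.75] 25.325
foot [-19.2717514  26.0920532] to disc 26.796259700662283
```

Hough's radius of 25 px is too big against the visible 22 or so, so it isn't reliable. I'll fit the thresholded blob instead.

```bash
python3 -c "
from h import *
from scipy.optimize import least_squares
im=cv2.imread('pics/w5.png',0)[0:60,340:440]
m=camera_model('wrist')
for r in im[22:23]: print(r[30:95])
print(im[:55,64])
for th in (35,50):
  b=(im<th).astype(np.uint8);b=cv2.morphologyEx(b,cv2.MORPH_OPEN,cv2.getStructuringElement(2,(21,21)))
  n,l,s,c=cv2.connectedComponentsWithStats(b)
  for i in range(1,n):
    uv=c[i]+[340,0]
    def e(p):
      k=p*155/90;return proj(m,np.r_[C+R@k/1e3,.02+np.sqrt(155**2-k@k)/1e3])-uv
    p=least_squares(e,[-22.,27.]).x;print(th,s[i],uv,'foot',p,np.hypot(*(p-[-46,28])))"
```

```text
[114 114 114 114 113 114 113 114 114 111  91  62  50  54  52  54  53  53
  54  55  56  56  56  56  57  56  56  57  57  58  58  59  60  61  61  62
  61  61  62  60  59  58  57  55  54  54  53  51  51  50  50  48  45  42
  68 152 212 218 216 215 213 211 211 211 210]
[ 96  60  42  47  49  49  50  52  50  52  52  52  53  55  56  57  57  58
  59  59  60  61  61  62  64  64  64  64  63  61  60  59  58  58  57  57
  57  57  57  56  56  55  54  49  78 152 200 214 215 214 214 214 214 214
 214]
```

The fit puts the foot at about (-21,27.5), 25 mm from the disc, which is too close to the limit for my accuracy. I'll look again from straight above the knob, using code only.

>>> jog_arm --rows '[[[0.012, 0.02, 0, 0], [0.012, 0.02, 0, 0], [0.012, 0.022, 0, 0], [0.011, 0, 0, 0], [0, 0, 0, 0], [0, 0, 0, 0]]]'

```text
time_s: 17.58
tcp_pos: [0.5023, -0.031, 0.3012]
ee_rot: [[0.357, -0.934, 0.0], [-0.934, -0.357, 0.0], [-0.0, -0.0, -1.0]]
wrist_force: [0.1, 0.0, -0.5]
gripper_width: 0.008
gripper_force: 0.0
```

```bash
cat > knob.py <<'E'
from h import *
from scipy.optimize import least_squares
st();m=camera_model('wrist');im=capture('wrist');cv2.imwrite('pics/w7.png',im[:,:,::-1])
hsv=cv2.cvtColor(im,cv2.COLOR_RGB2HSV)[:200];H,S,V=[hsv[...,i].astype(int) for i in range(3)]
pos=dict(red=(46,-28),yel=(-46,-28),blu=(46,28),grn=(-46,28))
for k,(x,y) in pos.items():
    q=proj(m,np.r_[C+R@np.array([x,y])/1e3,.112]);u,v=q.astype(int)
    u0,v0=max(u-22,0),max(v-22,0)
    w=im[v0:v+22,u0:u+22].astype(int);mk=(w.max(2)-w.min(2))>90
    yy,xx=np.nonzero(mk);print(k,'pred',q.round(1),'seen',len(xx),((xx.min()+xx.max())/2+u0,(yy.min()+yy.max())/2+v0) if len(xx) else None)
k=np.array([-23,28])*155/90;q=proj(m,np.r_[C+R@k/1e3,.02+np.sqrt(155**2-k@k)/1e3]);print('home knob',q)
u,v=q.astype(int)
print(im[v,u-40:u+40].mean(1).astype(int));print(im[max(v-40,0):v+40,u].mean(1).astype(int),u,v)
E
python3 knob.py
```

```text
t 17.57 gate xy mm [-38.1 130.3] tipz 0.2315 toolx yaw -69.1 F [ 0.1  0.  -0.5] w 0.008 j [ 15.  10. -15.  -0. -65.   6.]
red pred [215.    1.8] seen 239 (np.float64(215.5), np.float64(6.5))
yel pred [326.    1.7] seen 277 (np.float64(326.5), np.float64(7.5))
blu pred [221.   74.1] seen 356 (np.float64(220.0), np.float64(72.5))
grn pred [325.6  74. ] seen 0 None
home knob [318.59354201  96.01925599]
[218 218 218 219 219 218 218 219 219 218 218 218 218 218 219 218 220 221
 207 132  66  71  73  75  74  74  75  76  75  77  77  77  78  79  81  82
  85  84  84  82  80  78  78  76  76  76  75  75  75  75  75  72  73  69
  71 106 175 215 219 218 218 218 218 217 216 215 215 217 216 215 217 219
 218 219 220 221 220 218 216 216]
[220 219 219 220 220 220 221 221 212 188 158 140 135 136 137 138 138 129
 105  76  69  71  72  72  74  74  74  74  75  75  74  77  77  78  77  78
  77  78  80  80  80  80  81  81  80  78  77  76  76  77  76  74  75  75
  73  67  88 155 205 221 221 220 220 220 220 220 220 220 220 220 220 220
 219 219 220 220 219 219 219 219] 318 96
```

The knob centre is at about (315.3,93.7) against a home prediction of (318.6,96.0), and the discs register within 1–2 px. That puts the foot at about (-21.6,27.5), or 24.4 mm from the green disc. This agrees with the hard stop I felt and is inside the 26.5 mm limit, so I'm handing in.

```bash
python3 -c "
from station import *
print(finish_job())"
```

```text
the job is handed in; nothing more can be done
None
```

I pushed the lever through the gate into the slot marked green until it stopped at the end, and handed the job in. My last measurement put it about 24.4 mm from the green disc (limit 26.5 mm); the judge's result wasn't shown.

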